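# Stopper a bottle with sprung tongs

## Robot

A 6-joint arm with a two-finger parallel gripper is mounted at the origin on a cart in front of the work surface, level with it; the furniture and walls round the work are solid. World frame = base frame: x ahead of the robot, y to its left, z up, the work surface at z = 0. Lengths are in mm, angles in rad, forces in N, time in s.
With the tool pointing down it reaches from about 350 to 975 mm from the base axis. Payload 7.1 kg.
Tool frame: the origin (TCP) lies at the very end of the fingers, on their centre line; the grasp point (between the pads) lies 19 mm behind it; z points along the fingers, y is the line along which they close (so a half turn about z gives the same grasp; the last joint's range is limited). The gripper opens to 88 mm and grips with 3 to 60 N. Pads are 20 mm wide; open, the fingers measure 115 mm over their backs; the gripper's body (75 mm by 178 mm) begins 61 mm behind the grasp point.
Start: joints at [1.277, 0.423, 1.63, -0, 1.089, -0.019], TCP at [169.565, 601.542, 222.675] pointing down, gripper open.
Joint ranges: [-3, 3], [-0.9, 2.11], [0.09, 2.58], [-1.31, 4.45], [0.11, 2.69], [-2.54, 2.54]. Speed limits (rad/s): [2.39, 2.39, 3.01, 3.14, 3.14, 3.14].

## Interface

Orientations are given as a rotation vector (axis times angle).
In Python, from workcell import * gives the robot as it stands.
- The arm moves only by the tool step_arm, never from a script. Its argument "deltas" is a list of rows, each a list of 3 entries, a list of its own where there are three numbers: the shift along the tool's x, y, z in units of 300 mm (1.0 is 300 mm), then the turn, a rotation vector about the tool's x, y, z in units of 1.5 rad (1.0 is 1.5 rad), then the gripper command: -1 is shut, 1 is fully open, values between are in proportion. In form: [[[dx, dy, dz], [rx, ry, rz], gripper], ...]. A call has 1 to 20 rows; each row is the pose to reach, as a shift and turn from the pose commanded when the call began, along the tool's axes at that moment; what a row does not reach only later rows make up. A row lasts 1/12 s, in which the tool goes at most 41.7 mm and 7.16 degrees, less where a joint would pass 70% of its speed; a pose out of reach is approached as far as the arm can. A call with a number of a shift or a turn outside -1 to 1 is refused whole. A call with a gripper value outside its range is refused whole. The fingers move at their own pace and stop on an object; the grip force is fixed at half the most. Time passes only in rows, so rows that repeat a pose let the fingers close. It gives the time, the measured TCP pose, the force, the opening and the grip force at its end, in the units of the state.
- get_obs(): the state, without advancing time (a new reading comes with each control period).
- get_image(name): name is "scene" or "side" or "wrist"; returns a dict with "pixels" (420x560x3 uint8, red, green, blue), "fx", "fy", "cx", "cy" (pixels), "dist_coeffs" ([k1, k2, p1, p2, k3] as OpenCV has them; the pictures are not rectified), "T" (4x4, takes a point from camera to world coordinates). Camera axes: x right, y down, z forward; pixel columns grow to the right and rows downward; lengths in mm; the calibration is good to about 2 mm. A picture is of the moment at which its call begins. There is no depth.
- close_job(): hands the job in; it is judged then, once.
The state is a dict: "t": time; "qpos": joint angles; "qvel": joint speeds; "joint_torque": joint torques, N m; "ee_pos": TCP position; "orientation": TCP orientation; "ft_force": force on the tool from outside, world axes, zero at the start; "moment": the same for the moment, N m; "width": finger opening in mm; "grasp_force": force on a finger pad.
Only numpy, scipy, OpenCV 4.12 (cv2) and the standard library are available. Lean on these libraries where they do the work, as an engineer would, in place of code of your own. Each camera call takes 0.05 s, during which the arm holds its last target. There are 200 camera calls.

## Task

The stopper with the round knob has been scalded and must not be touched with the fingers: take the sprung tongs out of their stand, squeeze them to grip it by its knob, lift it out of the rack, press it slowly and fully home in the neck of the stoneware bottle and keep it pressed down with about 17 N (never over 23 N) for a full second. Let it go, then stand the tongs back upright in their stand, and leave the other stopper, the bottle and everything else where they are.

Things in the scene. Friction and masses are not known exactly. Their poses are not given: they have to be found in the camera images.
- tongs: small sprung steel kitchen tongs, 105 mm long, jaws down, standing in the stand. Origin on the pivot at the very top (a 10 mm thick bow, 18 mm long along x, its top 5 mm above the origin); z up, away from the jaws; the two arms lie side by side along y and close along y. Arms 14 mm wide along x. 110 g
- tongs_grip (a point): centre between the two ribbed black thumb pads, 34 mm below the pivot. Pads 20 mm along x, 26 mm high; over their outsides the tongs measure 44 mm at rest, 38 mm when gripping the round knob. At rest the spring holds the arms open with about 4 N at each pad, 8 N when gripping the knob; further squeeze at the pads reaches the jaws at about one third. Hold them by a part squeeze to carry them open
- tongs_tips (a point): centre between the lower ends of the jaws, 99 mm below the pivot, 65 mm below the pads' centre. Each jaw is an upright V, 16 mm high and 17 mm wide along x, that centres a round knob of 16 mm; at rest there is about 8 mm of play on each side of such a knob. Over their outsides the jaws measure 43 mm along y at rest
- tongs_left (a joint): angle of the +y arm, rad: 0 sprung fully open, 0.085 gripping the round knob, 0.165 shut with nothing in the jaws
- tongs_right (a joint): the same for the -y arm
- stand: fixed wooden block, 46 x 68 mm, 40 mm high, on a foot of 60 x 82 mm, with an open well 28 mm (x) by 50 mm (y) in which the tongs stand on their jaw tips, their y along the block's y. Origin in the centre of its underside, the well's floor 10 mm above it
- stopper: the stopper to use: steel, with a round upright knob 16 mm thick whose top is 24 mm above the origin. Origin in the centre of the underside of its flange (disc 40 mm across, 5 mm thick, so the knob is free from 5 to 24 mm); below it an 18 mm long black rubber plug, 20 mm thick with a tapered foot. 50 g
- bar_stopper: the other stopper, to be left: same flange (origin likewise), but its knob is a flat upright bar, 30 x 8 mm, and its plug too thick for the bottle
- rack: fixed pale wooden block, 80 mm (x) by 140 mm (y), 30 mm high, with two square holes 26 mm wide, 32 mm either side of its centre along y; each stopper hangs loosely in one by its flange, which lies on the top. Origin in the centre of its underside
- bottle: squat white stoneware bottle, 80 mm across, 85 mm high, standing loose, 0.9 kg. Origin in the centre of its underside
- bottle_mouth (a point): centre of the top of the bottle's neck, which is 37 mm across outside, with a bore 23 mm wide. A tight rubber seal in the bore stops the plug 8 mm before the flange reaches the rim; from there the plug must be pushed: about 4 N at first, rising steadily to about 8 N when the flange reaches the hard rim; it stays where it is left. A fast push strikes the rim with a peak. The stopper is home when its flange lies on the rim
- seal (a joint): how far the seal has been pushed down, m: 0 at first, 0.008 when the stopper is home
- egg_clock: white egg timer, 61 x 61 x 58 mm, bystander
There are look-alikes about, which are no part of the job. What is shaped like the tongs but green is not meant.

How it is judged (in metres and radians):
On the way, in this order (a step that is already met when the one before it is completed fails the run):
1. the stopper is lifted clear of the rack in the jaws of the tongs (height (world z) of stopper above 0.055 m and contact force between tongs and stopper above 0.2 N and contact force between stopper and rack below 0.1 N), for 0.2 s.
2. the stopper is pressed home, its flange on the bottle's rim, and kept pressed on with at least 13 N (horizontal distance between stopper and bottle_mouth below 0.004 m and z of stopper in the frame of bottle_mouth below 0.0012 m and angle between stopper's own z axis and vertical below 0.08 rad and contact force between stopper and bottle above 13 N), for 0.6 s.
At the end, for the whole second after the job is handed in: Stopper flange on the bottle rim (within 1.2 mm, centred within 4 mm, level within 0.08 rad), let go; bottle upright, moved under 30 mm; tongs at rest in the well of their stand, tips within 10 mm of its floor, within 0.3 rad of upright; other stopper within 15 mm of its place (horizontal distance between stopper and bottle_mouth below 0.004 m and z of stopper in the frame of bottle_mouth below 0.0012 m and angle between stopper's own z axis and vertical below 0.08 rad and contact force between tongs and stopper below 0.05 N and horizontal distance between tongs_tips and stand below 0.02 m and z of tongs_tips in the frame of stand below 0.02 m and angle between tongs's own z axis and vertical below 0.3 rad and angle between bottle's own z axis and vertical below 0.05 rad and distance of bottle from where it was at the start of the episode below 0.03 m and distance of bar_stopper from where it was at the start of the episode below 0.015 m and linear speed of each of tongs, stopper below 0.02 m/s); the robot touches nothing.
It fails at once if the robot's fingers or arm touch the stopper (contact force between any of the fingers, the arm and stopper above 0.2 N).
It fails at once if the stopper is pressed against the bottle with more than 23 N (contact force between stopper and bottle above 23 N).
It fails at once if the tongs press on their stand, or the stopper on the rack, with more than 25 N (contact force between tongs and stand above 25 N or contact force between stopper and rack above 25 N).
It fails at once if the bottle is tipped by more than 0.2 rad or the other stopper is taken out of its hole (angle between bottle's own z axis and vertical above 0.2 rad or distance of bar_stopper from where it was at the start of the episode above 0.02 m).
It fails at once if the egg timer is moved by more than 30 mm (distance of egg_clock from where it was at the start of the episode above 0.03 m).
It also fails if it takes over 69 s, if anything falls off the work surface, if the arm or the gripper's body presses on something with over 40 N, if the wrist force passes 120 N, or if a joint passes its speed limit or range.

## Working session

There is one attempt and no reset: what is moved stays moved. The work goes in short steps, Python scripts to look and compute and a tool call to move; the robot and the scene stay as the last step left them, time stands still between calls to the robot, and variables do not carry over. Pictures are saved under pics/ and viewed, at most 10 in all, crops included, and the job is handed in when it is done.

Besides the shell and the picture viewer there is one more tool, called by a JSON object that holds its "fn" and its "kwargs". step_arm: Moves the arm, as the interface text tells. Its arguments: {"type":"object","properties":{"deltas":{"type":"array","items":{"type":"array"}}},"required":["deltas"]}

```bash
mkdir -p pics; ls; python3 - <<'E'
from workcell import *
import cv2,numpy as np
o=get_obs();print(o)
ims=[]
for n in ["scene","side","wrist"]:
    i=get_image(n);cv2.imwrite(f"pics/{n}0.png",i["pixels"][:,:,::-1]);print(n,i["fx"],i["fy"],i["cx"],i["cy"],i["dist_coeffs"],np.round(i["T"],3).tolist())
E
```

```text
pics
{'t': 0.0, 'qpos': array([ 1.27700772e+00,  4.23806348e-01,  1.63067117e+00,  2.80925464e-05,
        1.08860234e+00, -1.89829028e-02]), 'qvel': array([-0.00037665, -0.00196892,  0.00134532,  0.00045922,  0.00053057,
        0.0021354 ]), 'joint_torque': array([ 2.32723563e-03, -5.44649756e+01, -2.73669899e+01,  6.44992408e-02,
        2.29331141e-02, -1.07531353e-04]), 'ee_pos': array([169.39945029, 601.0382725 , 221.93063017]), 'orientation': array([-4.30291891e-01, -3.11172593e+00,  2.30131379e-03]), 'ft_force': array([-0.25975454, -0.05601042,  0.41698012]), 'moment': array([ 0.02869021, -0.00014253, -0.00360205]), 'grasp_force': 0.0, 'width': 87.82812723878928}
scene 447.1073516086898 447.1073516086898 276.2588185199727 218.54105107446273 [0.03737596 0.         0.         0.         0.        ] [[0.632, -0.557, 0.539, 71.915], [-0.775, -0.456, 0.437, -452.035], [0.002, -0.694, -0.72, 723.007], [0.0, 0.0, 0.0, 1.0]]
side 505.33705133726494 505.33705133726494 277.71966763194473 213.79507718033716 [0.01054231 0.         0.         0.         0.        ] [[-0.232, 0.803, -0.549, 1058.043], [0.973, 0.194, -0.128, 35.793], [0.003, -0.564, -0.826, 899.756], [0.0, 0.0, 0.0, 1.0]]
wrist 349.01157784678946 349.01157784678946 286.9537283791169 211.67194892791272 [-0.04901095  0.          0.          0.          0.        ] [[0.27, 0.928, 0.256, 99.56], [0.963, -0.26, -0.072, 620.918], [-0.0, 0.266, -0.964, 383.662], [0.0, 0.0, 0.0, 1.0]]
```

View pics/scene0.png

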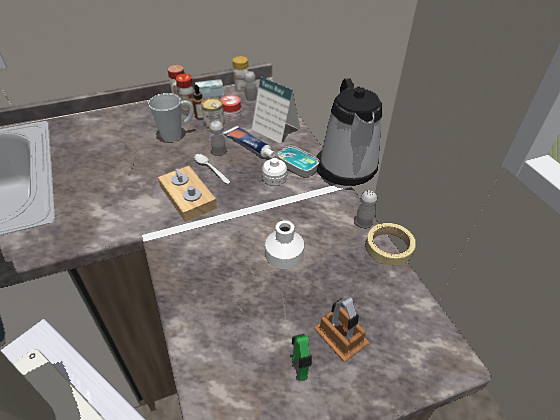

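View pics/side0.png

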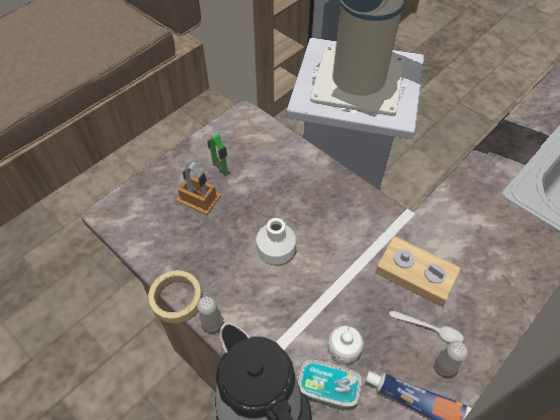

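The scene view shows the rack at about (187,192), with stoppers at (180,178) and (192,194). The bottle is at (285,245), the steel tongs in the stand at (343,325), and the green look-alike at (302,357). The side view shows the rack stoppers at (404,258) and (434,272), the tongs at (195,185), and the bottle mouth at (276,227). Next I'll enlarge the rack and tongs in both views.

```bash
cat > h.py <<'E'
from workcell import *
import cv2,numpy as np
from scipy.spatial.transform import Rotation as R
def rays(im,p):
    K=np.array([[im["fx"],0,im["cx"]],[0,im["fy"],im["cy"]],[0,0,1.]])
    u=cv2.undistortPoints(np.array(p,float).reshape(-1,1,2),K,np.array(im["dist_coeffs"],float)).reshape(-1,2)
    d=np.c_[u,np.ones(len(u))]@im["T"][:3,:3].T
    return im["T"][:3,3],d/np.linalg.norm(d,axis=1)[:,None]
def plane(im,p,z):
    o,d=rays(im,p); return o+d*((z-o[2])/d[:,2])[:,None]
def tri(a,pa,b,pb):
    o1,d1=rays(a,[pa]);o2,d2=rays(b,[pb]);d1=d1[0];d2=d2[0]
    s=np.linalg.lstsq(np.c_[d1,-d2],o2-o1,rcond=None)[0]
    q1=o1+s[0]*d1;q2=o2+s[1]*d2; return (q1+q2)/2,np.linalg.norm(q1-q2)
def proj(im,P):
    T=np.linalg.inv(im["T"]);rv=cv2.Rodrigues(T[:3,:3])[0]
    K=np.array([[im["fx"],0,im["cx"]],[0,im["fy"],im["cy"]],[0,0,1.]])
    return cv2.projectPoints(np.array(P,float).reshape(-1,3),rv,T[:3,3],K,np.array(im["dist_coeffs"],float))[0].reshape(-1,2)
E
python3 - <<'E'
import cv2,numpy as np
s=cv2.imread("pics/scene0.png");d=cv2.imread("pics/side0.png")
def c(i,x,y,w,h): return cv2.resize(i[y:y+h,x:x+w],(400,300),interpolation=cv2.INTER_CUBIC)
o=np.vstack([np.hstack([c(s,147,160,80,60),c(d,370,230,100,75)]),np.hstack([c(s,275,285,120,90),c(d,160,130,120,90)])])
cv2.imwrite("pics/crop1.png",o)
E
```

```text
(no output)
```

View pics/crop1.png

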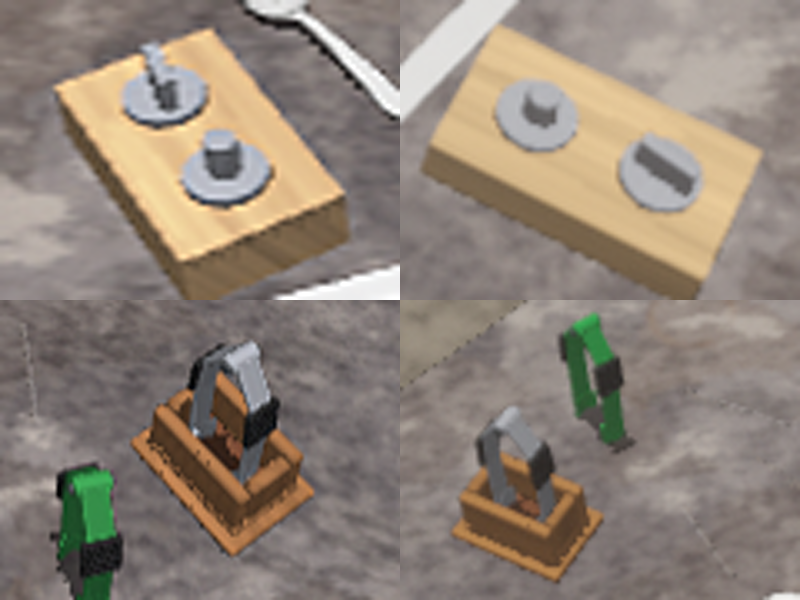

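The crops show the round knob is scene (192,194), side (404,259). The flat bar stopper is scene (180,179), side (435,273), and it stays. The steel tongs stand in the wooden block. The green pair beside it is a look-alike, so I won't use it.

```bash
python3 - <<'E'
from h import *
S=get_image("scene");D=get_image("side")
np.set_printoptions(precision=1,suppress=True)
f=lambda c,s,x,y:lambda u,v:(x+u/s,y+v/s)
a=f(0,5,147,160,);b=f(0,4,370,230);c=f(0,10/3,275,285);d=f(0,10/3,160,130)
def t(n,pa,pb): print(n,*tri(S,pa,D,pb))
t("round flange c (z~34)",a(226,172),b(137,116)); print(plane(S,[a(226,172)],35),plane(D,[b(137,116)],35))
t("bar flange",a(165,95),b(260,174));print(plane(S,[a(165,95)],35),plane(D,[b(260,174)],35))
print("rack top",plane(S,[a(57,90),a(212,28),a(347,195),a(182,262)],30),plane(D,[b(27,150),b(95,27),b(362,155),b(302,278)],30))
t("bow",c(242,47),d(110,113))
print("block top",plane(S,[c(157,108),c(240,188),c(302,163)],40),plane(D,[d(60,190),d(150,230),d(184,188)],40))
print("foot",plane(S,[c(132,147),c(235,255),c(315,192)],5),plane(D,[d(53,230),d(158,278),d(203,218)],5))
for n,im,x,y in(("scene",S,286,227),("side",D,276,227)):
    g=cv2.cvtColor(im["pixels"],cv2.COLOR_RGB2GRAY);m=(g[y-25:y+20,x-25:x+25]<110).astype(np.uint8)
    k,l,st,ce=cv2.connectedComponentsWithStats(m)
    print(n,[(st[i].tolist(),ce[i]+[x-25,y-25]) for i in range(1,k) if st[i][4]>15])
    print(plane(im,[(x,y)],85))
E
```

```text
round flange c (z~34) [528.1 165.7  30.8] 3.5306306857443412
[[525.6 159.9  35. ]] [[529.4 166.6  35. ]]
bar flange [546.5 226.2  31.2] 3.5212535380964454
[[544.1 220.3  35. ]] [[547.5 226.8  35. ]]
rack top [[517.9 266.8  30. ]
 [595.5 244.4  30. ]
 [552.8 111.4  30. ]
 [477.1 137.1  30. ]] [[557.8 117.1  30. ]
 [479.7 141.8  30. ]
 [522.5 275.3  30. ]
 [595.1 250.3  30. ]]
bow [ 459.1 -282.7  114.8] 5.286809921108957
block top [[ 448.  -250.6   40. ]
 [ 436.8 -309.1   40. ]
 [ 468.5 -325.9   40. ]] [[ 469.2 -320.7   40. ]
 [ 485.9 -254.9   40. ]
 [ 449.  -244.1   40. ]]
foot [[ 439.  -243.7    5. ]
 [ 422.3 -320.2    5. ]
 [ 478.6 -333.5    5. ]] [[ 477.5 -328.5    5. ]
 [ 497.7 -249.9    5. ]
 [ 445.1 -235.9    5. ]]
scene [([20, 1, 10, 4, 16], array([285.7, 204.9])), ([31, 0, 19, 7, 59], array([301.2, 204.9])), ([6, 4, 23, 10, 74], array([277. , 210.8])), ([30, 7, 20, 10, 90], array([301.4, 214.2])), ([19, 24, 10, 6, 37], array([284.6, 228.5]))]
[[543.8 -93.6  85. ]]
side [([20, 22, 10, 6, 49], array([275.6, 226.5]))]
[[547.2 -86.8  85. ]]
```

```bash
cat > d.py <<'E'
# usage: d.py x,y,z[,yaw of tool y-axis] ... -> delta rows from the current measured pose
import sys
from h import *
o=get_obs();Rc=R.from_rotvec(o["orientation"]);p=np.array(o["ee_pos"])
print("pos",p.round(1),"yaw",np.round(np.arctan2(*Rc.as_matrix()[[1,0],1]),3),"F",o["ft_force"].round(2),"w",round(o["width"],1),"gf",round(o["grasp_force"],1),"t",round(o["t"],2),"tilt",np.round(Rc.as_matrix()[:2,2],4))
for a in sys.argv[1:]:
    v=[float(x) for x in a.split(",")]
    dr=np.zeros(3)
    if len(v)>3:
        a=v[3];M=np.array([[np.sin(a)*-1,np.cos(a),0],[np.cos(a),np.sin(a),0],[0,0,-1]]); dr=(Rc.inv()*R.from_matrix(M)).as_rotvec()
    print((Rc.inv().apply(np.array(v[:3])-p)/300).round(4).tolist(),(dr/1.5).round(4).tolist())
E
python3 d.py 350,380,240,1.336 410,330,240,1.336
```

```text
pos [169.5 601.3 222.3] yaw 1.296 F [-0.57 -0.37 -0.41] w 87.8 gf 0.0 t 0.25 tilt [-0.0003 -0.0008]
[-0.7793, -0.5467, -0.0587] [-0.0005, -0.0, -0.0267]
[-1.017, -0.6528, -0.0586] [-0.0005, -0.0, -0.0267]
```

{"fn": "step_arm", "kwargs": {"deltas": [[[-0.78, -0.547, -0.06], [0, 0, -0.027], 1], [[-0.78, -0.547, -0.06], [0, 0, -0.027], 1], [[-0.78, -0.547, -0.06], [0, 0, -0.027], 1], [[-0.78, -0.547, -0.06], [0, 0, -0.027], 1], [[-0.78, -0.547, -0.06], [0, 0, -0.027], 1], [[-0.78, -0.547, -0.06], [0, 0, -0.027], 1], [[-0.78, -0.547, -0.06], [0, 0, -0.027], 1], [[-0.78, -0.547, -0.06], [0, 0, -0.027], 1]]}}

```text
t: 0.92
ee_pos: [353.3, 376.0, 241.1]
orientation: [0.374, 3.118, -0.001]
ft_force: [-0.6, -0.7, -0.3]
width: 88.0
grasp_force: 0.0
```

{"fn": "step_arm", "kwargs": {"deltas": [[[-0.73, -0.61, 0], [0, 0, 0], 1], [[-0.73, -0.61, 0], [0, 0, 0], 1], [[-0.73, -0.61, 0], [0, 0, 0], 1], [[-0.73, -0.61, 0], [0, 0, 0], 1], [[-0.73, -0.61, 0], [0, 0, 0], 1], [[-0.73, -0.61, 0], [0, 0, 0], 1], [[-0.73, -0.61, 0], [0, 0, 0], 1], [[-0.73, -0.61, 0], [0, 0, 0], 1]]}}

```text
t: 1.58
ee_pos: [524.1, 147.4, 240.9]
orientation: [0.373, 3.117, -0.001]
ft_force: [0.7, -0.0, -0.6]
width: 88.1
grasp_force: 0.0
```

{"fn": "step_arm", "kwargs": {"deltas": [[[-0.145, -0.89, 0], [0, 0, 0], 1], [[-0.145, -0.89, 0], [0, 0, 0], 1], [[-0.145, -0.89, 0], [0, 0, 0], 1], [[-0.145, -0.89, 0], [0, 0, 0], 1], [[-0.145, -0.89, 0], [0, 0, 0], 1], [[-0.145, -0.89, 0], [0, 0, 0], 1], [[-0.145, -0.89, 0], [0, 0, 0], 1], [[-0.145, -0.89, 0], [0, 0, 0], 1]]}}

```text
t: 2.25
ee_pos: [500.9, -121.4, 240.7]
orientation: [0.373, 3.119, -0.001]
ft_force: [0.1, 0.2, 0.7]
width: 87.7
grasp_force: 0.0
```

```bash
python3 d.py 458,-284,200,1.336
```

```text
pos [ 500.9 -121.4  240.7] yaw 1.333 F [0.13 0.16 0.75] w 87.7 gf 0.0 t 2.25 tilt [ 0.0003 -0.0007]
[0.0112, -0.5604, 0.1361] [-0.0004, 0.0003, -0.0021]
```

{"fn": "step_arm", "kwargs": {"deltas": [[[0.01, -0.56, 0.1], [0, 0, 0], 1], [[0.01, -0.56, 0.136], [0, 0, 0], 1], [[0.01, -0.56, 0.136], [0, 0, 0], 1], [[0.01, -0.56, 0.136], [0, 0, 0], 1], [[0.01, -0.56, 0.136], [0, 0, 0], 1], [[0.01, -0.56, 0.136], [0, 0, 0], 1], [[0.01, -0.56, 0.136], [0, 0, 0], 1]]}}

```text
t: 2.83
ee_pos: [459.5, -280.1, 199.7]
orientation: [-0.368, -3.119, -0.001]
ft_force: [0.2, 0.2, -0.1]
width: 87.6
grasp_force: 0.0
```

```bash
python3 - <<'E'
from h import *
ims={n:get_image(n) for n in("wrist","scene","side")}
import pickle;pickle.dump(ims,open("i1.pkl","wb"))
P=lambda n:proj(ims[n],[[458,-284,110],[458,-284,60],[458,-284,10]]).round()
for n in ims: print(n,P(n).tolist())
c=lambda n:ims[n]["pixels"][:,:,::-1]
w=cv2.resize(c("wrist"),(800,600))
cv2.imwrite("pics/w1.png",w)
print(get_obs()["ee_pos"])
E
```

```text
wrist [[281.0, 215.0], [282.0, 200.0], [282.0, 188.0]]
scene [[346.0, 301.0], [343.0, 318.0], [340.0, 333.0]]
side [[192.0, 165.0], [195.0, 180.0], [198.0, 195.0]]
[ 459.9976154  -279.5805567   200.31010956]
```

View pics/w1.png

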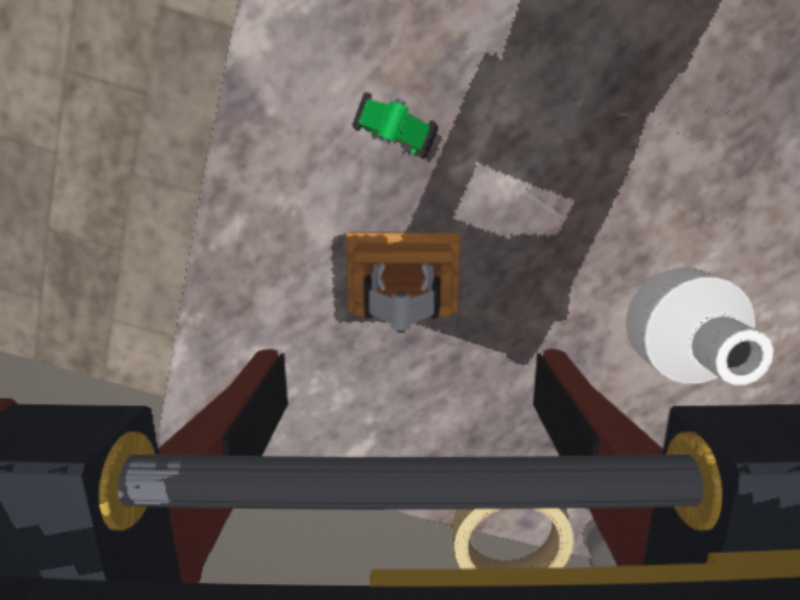

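The wrist view (shown at 1.43x) has the tongs' bow at (400,310), the pads at (367,300) and (437,300), and the stand square to the tool. The green look-alike is well off to the side at (395,125).

```bash
python3 - <<'E'
from h import *
import pickle;ims=pickle.load(open("i1.pkl","rb"));w=ims["wrist"];s=1/1.42857
np.set_printoptions(precision=1,suppress=True)
q=lambda *p:[(a*s,b*s) for a,b in p]
print("bow top",plane(w,q((400,293),(400,312),(400,330)),115))
print("pads top",plane(w,q((366,285),(438,285),(366,308),(438,308)),89))
print("block top corners",plane(w,q((346,234),(460,234),(348,313),(458,313)),40))
m=lambda P:np.mean(P,0)
print(m(plane(w,q((346,234),(460,234),(348,313),(458,313)),40)))
E
python3 d.py 458,-284,57,1.336
```

```text
bow top [[ 449.1 -282.5  115. ]
 [ 459.  -284.9  115. ]
 [ 468.4 -287.2  115. ]]
pads top [[ 446.5 -302.    89. ]
 [ 455.9 -262.6   89. ]
 [ 459.5 -305.4   89. ]
 [ 469.1 -265.5   89. ]]
block top corners [[ 421.2 -312.9   40. ]
 [ 438.3 -241.3   40. ]
 [ 472.8 -325.6   40. ]
 [ 490.  -253.6   40. ]]
[ 455.6 -283.3   40. ]
pos [ 460.  -279.6  200.3] yaw 1.339 F [0.32 0.66 0.52] w 87.8 gf 0.0 t 2.98 tilt [0.0005 0.    ]
[0.0033, -0.0159, 0.4777] [0.0001, 0.0003, 0.0017]
```

{"fn": "step_arm", "kwargs": {"deltas": [[[0.001, -0.016, 0.12], [0, 0, 0.001], 1], [[0.001, -0.016, 0.24], [0, 0, 0.001], 1], [[0.001, -0.016, 0.34], [0, 0, 0.001], 1], [[0.001, -0.016, 0.41], [0, 0, 0.001], 1], [[0.001, -0.016, 0.45], [0, 0, 0.001], 1], [[0.001, -0.016, 0.477], [0, 0, 0.001], 1], [[0.001, -0.016, 0.477], [0, 0, 0.001], 1], [[0.001, -0.016, 0.477], [0, 0, 0.001], 1]]}}

```text
t: 3.65
ee_pos: [458.6, -285.8, 57.5]
orientation: [0.368, 3.119, -0.001]
ft_force: [-0.6, -0.1, 0.1]
width: 87.9
grasp_force: 0.0
```

{"fn": "step_arm", "kwargs": {"deltas": [[[0, 0, 0], [0, 0, 0], 0.2], [[0, 0, 0], [0, 0, 0], -0.068], [[0, 0, 0], [0, 0, 0], -0.068], [[0, 0, 0], [0, 0, 0], -0.068], [[0, 0, 0], [0, 0, 0], -0.068], [[0, 0, 0], [0, 0, 0], -0.068], [[0, 0, 0], [0, 0, 0], -0.068], [[0, 0, 0], [0, 0, 0], -0.068], [[0, 0, 0], [0, 0, 0], -0.068], [[0, 0, 0], [0, 0, 0], -0.068]]}}

```text
t: 4.48
ee_pos: [457.6, -285.8, 56.6]
orientation: [-0.37, -3.119, -0.0]
ft_force: [-0.2, -0.2, -1.1]
width: 41.2
grasp_force: 4.9
```

{"fn": "step_arm", "kwargs": {"deltas": [[[0, 0, -0.02], [0, 0, 0], -0.068], [[0, 0, -0.05], [0, 0, 0], -0.068], [[0, 0, -0.09], [0, 0, 0], -0.068], [[0, 0, -0.13], [0, 0, 0], -0.068], [[0, 0, -0.18], [0, 0, 0], -0.068], [[0, 0, -0.23], [0, 0, 0], -0.068], [[0, 0, -0.28], [0, 0, 0], -0.068], [[0, 0, -0.33], [0, 0, 0], -0.068], [[0, 0, -0.38], [0, 0, 0], -0.068], [[0, 0, -0.41], [0, 0, 0], -0.068], [[0, 0, -0.43], [0, 0, 0], -0.068], [[0, 0, -0.43], [0, 0, 0], -0.068], [[0, 0, -0.43], [0, 0, 0], -0.068]]}}

```text
t: 5.57
ee_pos: [457.7, -285.8, 186.0]
orientation: [0.37, 3.119, -0.0]
ft_force: [0.1, 0.9, -0.7]
width: 41.1
grasp_force: 4.9
```

```bash
python3 d.py 500,-50,186,1.336 528,163,186,1.336; python3 - <<'E'
from h import *
ims={n:get_image(n) for n in("wrist","side")}
o=get_obs()["ee_pos"];x,y,z=o
for n in ims: print(n,proj(ims[n],[[x,y,z+19],[x,y,z-46]]).round().tolist())
w=ims["wrist"]["pixels"][:,:,::-1];s=ims["side"]["pixels"][:,:,::-1]
u,v=proj(ims["side"],[[x,y,z-10]])[0].astype(int)
c=s[max(v-60,0):v+60,max(u-60,0):u+60]
cv2.imwrite("pics/w2.png",np.hstack([cv2.resize(w,(480,360)),cv2.resize(c,(320,360))]))
E
```

```text
pos [ 457.7 -285.8  186. ] yaw 1.335 F [ 0.12  0.92 -0.71] w 41.1 gf 4.9 t 5.57 tilt [ 0.0004 -0.0003]
[0.0466, 0.7972, -0.0002] [-0.0001, 0.0003, -0.0007]
[0.1218, 1.5094, -0.0003] [-0.0001, 0.0003, -0.0007]
wrist [[287.0, 281.0], [287.0, 234.0]]
side [[184.0, 132.0], [189.0, 155.0]]
```

View pics/w2.png

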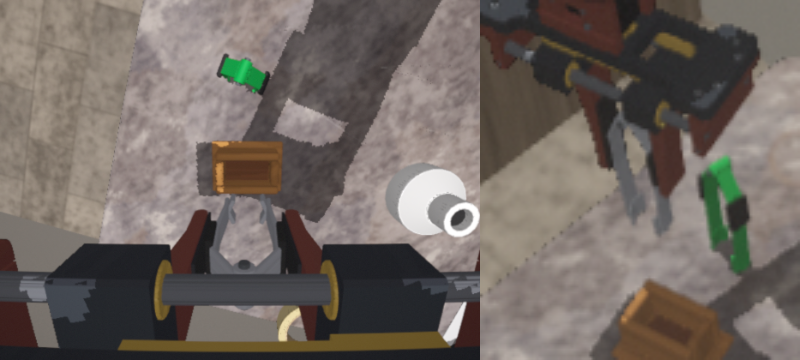

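The tongs hang upright in the gripper, with the tips at about wrist (290,237); the model predicts (287,234). The stand is now empty. I'm carrying them to the rack.

{"fn": "step_arm", "kwargs": {"deltas": [[[0.003, 0.04, 0], [0, 0, 0], -0.068], [[0.008, 0.12, 0], [0, 0, 0], -0.068], [[0.015, 0.22, 0], [0, 0, 0], -0.068], [[0.02, 0.32, 0], [0, 0, 0], -0.068], [[0.026, 0.42, 0], [0, 0, 0], -0.068], [[0.032, 0.52, 0], [0, 0, 0], -0.068], [[0.04, 0.62, 0], [0, 0, 0], -0.068], [[0.046, 0.7, 0], [0, 0, 0], -0.068], [[0.05, 0.76, 0], [0, 0, 0], -0.068], [[0.055, 0.8, 0], [0, 0, 0], -0.068], [[0.055, 0.8, 0], [0, 0, 0], -0.068]]}}

```text
t: 6.58
ee_pos: [497.4, -46.4, 185.2]
orientation: [-0.366, -3.119, -0.001]
ft_force: [-0.3, -0.5, -1.4]
width: 40.9
grasp_force: 4.9
```

{"fn": "step_arm", "kwargs": {"deltas": [[[0.003, 0.04, 0], [0, 0, 0], -0.068], [[0.008, 0.12, 0], [0, 0, 0], -0.068], [[0.02, 0.22, 0], [0, 0, 0], -0.068], [[0.03, 0.32, 0], [0, 0, 0], -0.068], [[0.04, 0.42, 0], [0, 0, 0], -0.068], [[0.05, 0.52, 0], [0, 0, 0], -0.068], [[0.06, 0.61, 0], [0, 0, 0], -0.068], [[0.065, 0.67, 0], [0, 0, 0], -0.068], [[0.067, 0.7, 0], [0, 0, 0], -0.068], [[0.067, 0.71, 0], [0, 0, 0], -0.068], [[0.067, 0.71, 0], [0, 0, 0], -0.068], [[0.067, 0.71, 0], [0, 0, 0], -0.068]]}}

```text
t: 7.58
ee_pos: [527.8, 162.1, 185.6]
orientation: [-0.371, -3.119, 0.001]
ft_force: [0.2, -0.3, -0.8]
width: 41.1
grasp_force: 4.9
```

```bash
python3 d.py 528,163,120,1.336; python3 - <<'E'
from h import *
import pickle
w=get_image("wrist");pickle.dump(w,open("i2.pkl","wb"))
x,y,z=get_obs()["ee_pos"]
print(proj(w,[[x,y,z+19],[x,y,z-46],[528,163,54],[528,163,35]]).round().tolist())
cv2.imwrite("pics/w3.png",cv2.resize(w["pixels"][100:310,140:420,::-1],(800,600),interpolation=cv2.INTER_CUBIC))
E
```

```text
pos [527.8 162.1 185.6] yaw 1.334 F [ 0.21 -0.28 -0.8 ] w 41.1 gf 4.9 t 7.58 tilt [-0.0006 -0.0005]
[-0.0001, 0.0031, 0.2186] [-0.0004, -0.0003, -0.0012]
[[286.0, 283.0], [286.0, 235.0], [288.0, 202.0], [288.0, 197.0]]
```

View pics/w3.png

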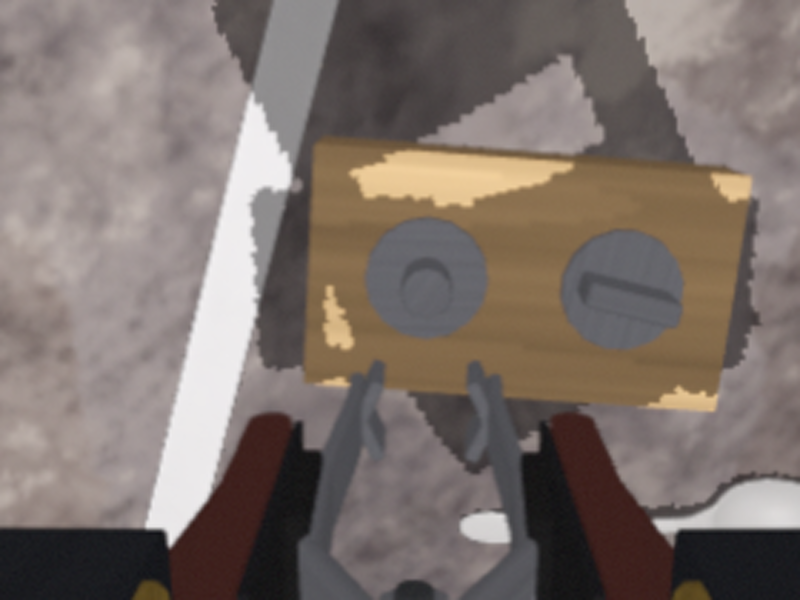

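The crop (2.857x, offset 140,100) shows the round stopper's flange centre at (427,278), its knob top at (427,288), and the jaw tips at (372,365) and (478,365).

```bash
python3 - <<'E'
from h import *
import pickle;w=pickle.load(open("i2.pkl","rb"))
np.set_printoptions(precision=1,suppress=True)
q=lambda *p:[(140+a/2.857,100+b/2.857) for a,b in p]
print("flange",plane(w,q((427,278)),35),"knob",plane(w,q((427,288)),54))
print("flange dia check",plane(w,q((366,278),(488,278),(427,217),(427,338)),35))
print("jaw tips",plane(w,q((368,365),(482,365),(375,455),(478,455)),139.6))
E
python3 d.py 528,164,120 528,164,90
```

```text
flange [[528.3 164.6  35. ]] knob [[527.  164.8  54. ]]
flange dia check [[523.8 145.5  35. ]
 [532.9 183.7  35. ]
 [509.1 169.2  35. ]
 [547.9 159.9  35. ]]
jaw tips [[520.5 152.4 139.6]
 [526.4 176.7 139.6]
 [541.5 148.7 139.6]
 [546.9 171.2 139.6]]
pos [527.8 162.  185.6] yaw 1.334 F [-0.49 -0.45 -1.39] w 41.0 gf 4.9 t 7.63 tilt [-0.0006 -0.0004]
[0.0008, 0.0067, 0.2187] [0.0, 0.0, 0.0]
[0.0008, 0.0067, 0.3187] [0.0, 0.0, 0.0]
```

{"fn": "step_arm", "kwargs": {"deltas": [[[0, 0.007, 0.03], [0, 0, 0], -0.068], [[0, 0.007, 0.1], [0, 0, 0], -0.068], [[0, 0.007, 0.17], [0, 0, 0], -0.068], [[0, 0.007, 0.22], [0, 0, 0], -0.068], [[0, 0.007, 0.25], [0, 0, 0], -0.068], [[0, 0.007, 0.25], [0, 0, 0], -0.068], [[0, 0.007, 0.25], [0, 0, 0], -0.068]]}}

```text
t: 8.22
ee_pos: [528.4, 164.8, 110.5]
orientation: [-0.37, -3.119, 0.001]
ft_force: [0.1, 0.1, -1.1]
width: 41.1
grasp_force: 4.9
```

```bash
python3 - <<'E'
from h import *
import pickle
I={n:get_image(n) for n in("wrist","side","scene")};pickle.dump(I,open("i3.pkl","wb"))
x,y,z=get_obs()["ee_pos"];print(x,y,z)
out=[]
for n,(X,Y,W,H) in {"wrist":(180,150,200,150),"side":(350,190,100,75),"scene":(140,120,100,75)}.items():
    P=proj(I[n],[[x,y,z-46],[528.3,164.6,54]]);print(n,X,Y,P.round(1).tolist(),((P-[X,Y])*400/W).round().tolist())
    out.append(cv2.resize(I[n]["pixels"][Y:Y+H,X:X+W,::-1],(400,300),interpolation=cv2.INTER_CUBIC))
out.append(out[0]*0)
cv2.imwrite("pics/w4.png",np.vstack([np.hstack(out[:2]),np.hstack(out[2:])]))
E
```

```text
529.3004207737425 165.2759721376596 111.74787573094338
wrist 180 150 [[287.8, 236.8], [286.4, 229.7]] [[216.0, 174.0], [213.0, 159.0]]
side 350 190 [[407.0, 250.9], [405.4, 253.5]] [[228.0, 244.0], [221.0, 254.0]]
scene 140 120 [[189.9, 182.3], [190.5, 186.6]] [[199.0, 249.0], [202.0, 266.0]]
```

View pics/w4.png

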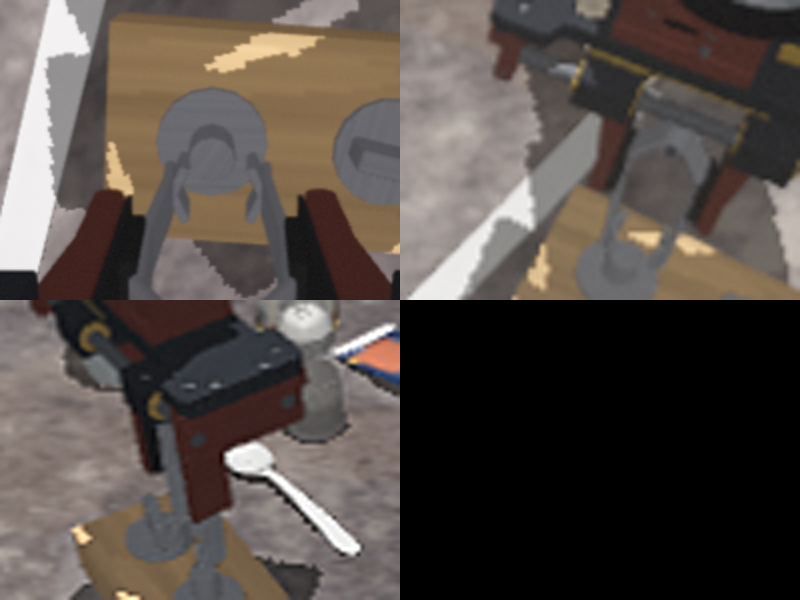

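The wrist crop shows the jaws spread either side of the knob at (213,157), with jaw centre about (216,–). In the side crop they also straddle the knob. Next I'll check the tongs' fore-aft tilt numerically.

```bash
python3 - <<'E'
from h import *
import pickle
w2=pickle.load(open("i2.pkl","rb"));I=pickle.load(open("i3.pkl","rb"))
a=R.from_rotvec([0,0,1.334]).apply([0,-1,0]) # points to +x-ish (-tool x)
def pts(x,y,z,tilt):
    c=np.array([x,y,z+19]);X=np.array([.972,-.2345,0]);Z=np.array([0,0,1.])
    d=Z*np.cos(tilt)-X*np.sin(tilt); e=X*np.cos(tilt)+Z*np.sin(tilt); Y=np.array([.2345,.972,0])
    return [c+d*34,c-d*65-e*8.5+Y*13,c-d*65+e*8.5+Y*13,c-d*49-e*8.5+Y*13,c-d*49+e*8.5+Y*13]
for t in(-.08,0,.08):
    print(t,"w3",((proj(w2,pts(527.8,162.1,185.6,t))-[140,100])*2.857).round().tolist())
    print("   w4",((proj(I["wrist"],pts(529.3,165.3,111.7,t))-[180,150])*2).round().tolist(),((proj(I["side"],pts(529.3,165.3,111.7,t))-[350,190])*4).round().tolist())
E
```

```text
-0.08 w3 [[418.0, 665.0], [479.0, 327.0], [477.0, 399.0], [484.0, 355.0], [482.0, 431.0]]
   w4 [[217.0, 373.0], [258.0, 133.0], [257.0, 183.0], [262.0, 152.0], [260.0, 206.0]] [[275.0, 134.0], [264.0, 231.0], [252.0, 260.0], [271.0, 216.0], [259.0, 246.0]]
0 w3 [[418.0, 647.0], [479.0, 349.0], [477.0, 422.0], [483.0, 372.0], [481.0, 450.0]]
   w4 [[217.0, 360.0], [258.0, 148.0], [257.0, 199.0], [261.0, 164.0], [260.0, 219.0]] [[277.0, 129.0], [260.0, 241.0], [248.0, 268.0], [268.0, 223.0], [256.0, 252.0]]
0.08 w3 [[418.0, 628.0], [478.0, 371.0], [477.0, 445.0], [483.0, 390.0], [481.0, 469.0]]
   w4 [[217.0, 347.0], [257.0, 163.0], [257.0, 215.0], [261.0, 177.0], [260.0, 232.0]] [[279.0, 125.0], [256.0, 250.0], [245.0, 276.0], [265.0, 231.0], [254.0, 257.0]]
```

{"fn": "step_arm", "kwargs": {"deltas": [[[0.003, -0.001, 0.015], [0, 0, 0], -0.068], [[0.003, -0.001, 0.03], [0, 0, 0], -0.068], [[0.003, -0.001, 0.045], [0, 0, 0], -0.068], [[0.003, -0.001, 0.06], [0, 0, 0], -0.068], [[0.003, -0.001, 0.07], [0, 0, 0], -0.068], [[0.003, -0.001, 0.08], [0, 0, 0], -0.068], [[0.003, -0.001, 0.087], [0, 0, 0], -0.068], [[0.003, -0.001, 0.087], [0, 0, 0], -0.068], [[0.003, -0.001, 0.087], [0, 0, 0], -0.068]]}}

```text
t: 9.12
ee_pos: [527.5, 165.1, 84.5]
orientation: [-0.37, -3.12, 0.0]
ft_force: [-1.0, -0.1, -1.3]
width: 40.7
grasp_force: 4.9
```

{"fn": "step_arm", "kwargs": {"deltas": [[[0, 0, 0.002], [0, 0, 0], -0.068], [[0, 0, 0.004], [0, 0, 0], -0.068], [[0, 0, 0.004], [0, 0, 0], -0.068]]}}

```text
t: 9.37
ee_pos: [527.6, 165.2, 83.6]
orientation: [0.37, 3.12, 0.0]
ft_force: [-1.0, -0.4, -0.7]
width: 40.8
grasp_force: 4.9
```

{"fn": "step_arm", "kwargs": {"deltas": [[[0, 0, 0.003], [0, 0, 0], -0.068], [[0, 0, 0.003], [0, 0, 0], -0.068]]}}

```text
t: 9.53
ee_pos: [527.6, 165.1, 82.6]
orientation: [0.369, 3.12, -0.0]
ft_force: [0.3, -0.6, -2.0]
width: 40.7
grasp_force: 4.9
```

{"fn": "step_arm", "kwargs": {"deltas": [[[0, 0, 0.003], [0, 0, 0], -0.068], [[0, 0, 0.003], [0, 0, 0], -0.068]]}}

```text
t: 9.7
ee_pos: [527.5, 165.1, 81.6]
orientation: [-0.37, -3.12, 0.0]
ft_force: [0.7, 0.3, -1.2]
width: 41.4
grasp_force: 4.9
```

{"fn": "step_arm", "kwargs": {"deltas": [[[0, 0, 0.003], [0, 0, 0], -0.068], [[0, 0, 0.003], [0, 0, 0], -0.068]]}}

```text
t: 9.87
ee_pos: [528.0, 165.4, 81.1]
orientation: [0.37, 3.119, 0.001]
ft_force: [-0.2, 1.0, 1.1]
width: 40.9
grasp_force: 3.7
```

{"fn": "step_arm", "kwargs": {"deltas": [[[0, 0, 0.003], [0, 0, 0], -0.068], [[0, 0, 0.003], [0, 0, 0], -0.068]]}}

```text
t: 10.03
ee_pos: [528.1, 165.4, 80.2]
orientation: [0.37, 3.119, 0.001]
ft_force: [0.9, -0.0, 3.1]
width: 41.0
grasp_force: 2.9
```

{"fn": "step_arm", "kwargs": {"deltas": [[[0, 0, -0.003], [0, 0, 0], -0.1], [[0, 0, -0.003], [0, 0, 0], -0.2], [[0, 0, -0.003], [0, 0, 0], -0.3], [[0, 0, -0.003], [0, 0, 0], -0.5], [[0, 0, -0.003], [0, 0, 0], -1], [[0, 0, -0.003], [0, 0, 0], -1], [[0, 0, -0.003], [0, 0, 0], -1], [[0, 0, -0.003], [0, 0, 0], -1], [[0, 0, -0.003], [0, 0, 0], -1]]}}

```text
t: 10.78
ee_pos: [527.4, 165.0, 80.7]
orientation: [-0.37, -3.119, 0.0]
ft_force: [-0.5, -0.2, 0.3]
width: 37.4
grasp_force: 30.0
```

{"fn": "step_arm", "kwargs": {"deltas": [[[0, 0, -0.01], [0, 0, 0], -1], [[0, 0, -0.03], [0, 0, 0], -1], [[0, 0, -0.06], [0, 0, 0], -1], [[0, 0, -0.09], [0, 0, 0], -1], [[0, 0, -0.12], [0, 0, 0], -1], [[0, 0, -0.16], [0, 0, 0], -1], [[0, 0, -0.2], [0, 0, 0], -1], [[0, 0, -0.25], [0, 0, 0], -1], [[0, 0, -0.3], [0, 0, 0], -1], [[0, 0, -0.35], [0, 0, 0], -1], [[0, 0, -0.38], [0, 0, 0], -1], [[0, 0, -0.38], [0, 0, 0], -1], [[0, 0, -0.38], [0, 0, 0], -1]]}}

```text
t: 11.87
ee_pos: [527.8, 165.2, 195.5]
orientation: [0.369, 3.118, 0.001]
ft_force: [0.6, 0.3, -2.0]
width: 37.5
grasp_force: 30.0
```

```bash
python3 d.py 545,-90,195,1.336; python3 - <<'E'
from h import *
o=get_obs();x,y,z=o["ee_pos"]
I={n:get_image(n) for n in("wrist","side")}
out=[]
for n,(W,H) in {"wrist":(200,150),"side":(120,90)}.items():
    P=proj(I[n],[[x,y,z-51]])[0];X,Y=(P-[W/2,H/2]).astype(int)
    print(n,P.round(1),(P-[X,Y])*400/W)
    out.append(cv2.resize(I[n]["pixels"][Y:Y+H,X:X+W,::-1],(400,300),interpolation=cv2.INTER_CUBIC))
cv2.imwrite("pics/w5.png",np.hstack(out))
# bottle mouth rays from the scene/side views: centroid of the dark bore
import pickle
E
```

```text
pos [527.8 165.2 195.5] yaw 1.335 F [ 0.58  0.29 -1.98] w 37.5 gf 30.0 t 11.87 tilt [0.0014 0.0004]
[-0.2545, -0.8138, 0.0012] [0.0005, 0.0008, -0.0007]
wrist [286.6 232.3] [201.29099284 150.59707316]
side [416.5 227.9] [201.72706613 152.95542857]
```

View pics/w5.png

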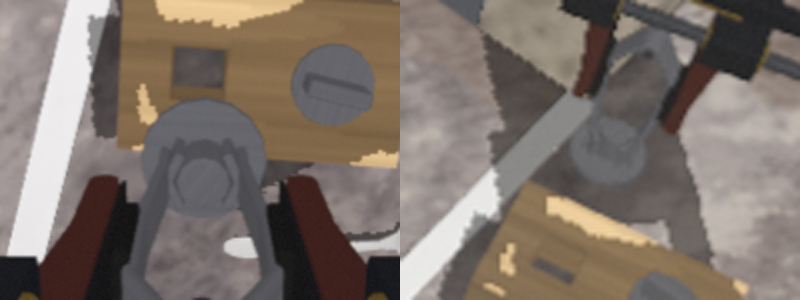

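The stopper is gripped between the jaws and clear of the rack, with the flange level at wrist crop (205,158). The bar stopper is still in its hole. I'm moving to just short of the bottle to measure its mouth.

{"fn": "step_arm", "kwargs": {"deltas": [[[-0.01, -0.04, 0], [0, 0, 0], -1], [[-0.03, -0.12, 0], [0, 0, 0], -1], [[-0.05, -0.22, 0], [0, 0, 0], -1], [[-0.08, -0.32, 0], [0, 0, 0], -1], [[-0.1, -0.42, 0], [0, 0, 0], -1], [[-0.12, -0.51, 0], [0, 0, 0], -1], [[-0.14, -0.58, 0], [0, 0, 0], -1], [[-0.148, -0.61, 0], [0, 0, 0], -1], [[-0.15, -0.616, 0], [0, 0, 0], -1], [[-0.15, -0.616, 0], [0, 0, 0], -1], [[-0.15, -0.616, 0], [0, 0, 0], -1]]}}

```text
t: 12.88
ee_pos: [527.9, -24.5, 194.5]
orientation: [-0.369, -3.119, -0.0]
ft_force: [0.6, 0.9, -2.1]
width: 38.0
grasp_force: 30.0
```

```bash
python3 - <<'E'
from h import *
import pickle
o=get_obs();x,y,z=o["ee_pos"];print(o["ee_pos"],o["ft_force"],o["t"])
w=get_image("wrist");pickle.dump(w,open("i4.pkl","wb"))
print("exp mouth",proj(w,[[546,-90,85]]),"exp flange top",proj(w,[[x,y,z-46]]))
cv2.imwrite("pics/w6.png",cv2.resize(w["pixels"][100:310,100:380,::-1],(800,600),interpolation=cv2.INTER_CUBIC))
E
```

```text
[527.94121292 -24.49470643 194.47876983] [ 0.5782925   0.9471606  -2.11349441] 12.8833
exp mouth [[215.04607558 247.08881201]] exp flange top [[286.65679094 235.01635173]]
```

View pics/w6.png

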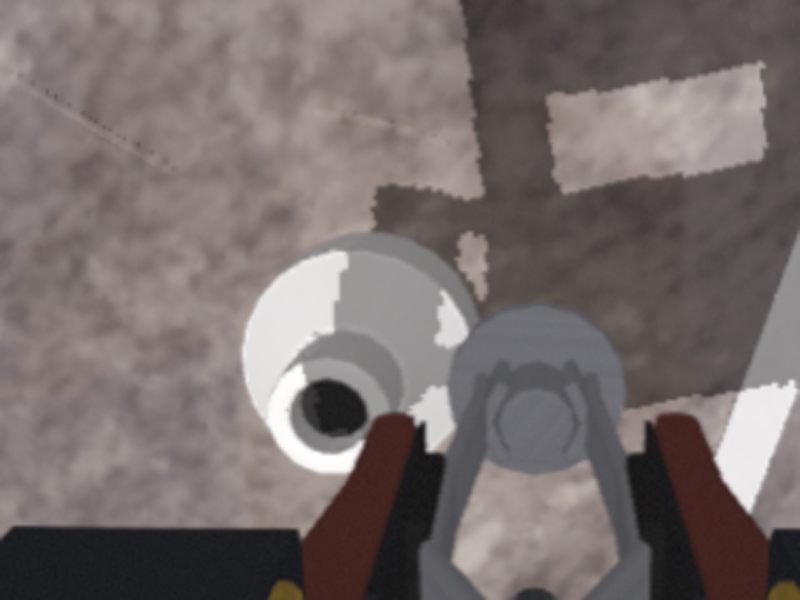

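The crop (2.857x, offset 100,100) shows the bottle's bore and rim centred at about (328.5,413), partly behind a finger. The flange spans 449–624 by 305–472.

```bash
python3 - <<'E'
from h import *
import pickle;w=pickle.load(open("i4.pkl","rb"))
np.set_printoptions(precision=1,suppress=True)
q=lambda *p:[(100+a/2.857,100+b/2.857) for a,b in p]
print("mouth c",plane(w,q((328.5,413)),85))
print("bore l,r,t,b",plane(w,q((291,410),(367,410),(328,373),(328,452)),85))
print("rim l,t,b",plane(w,q((268,414),(328,357),(330,472)),85))
zf=194.5-45.7
print("flange c",plane(w,q((536.5,392.5)),zf),"l,r,t,b",plane(w,q((449,388),(624,388),(536,313),(536,472)),zf))
g=cv2.cvtColor(w["pixels"],cv2.COLOR_RGB2GRAY)
E
python3 d.py 545,-90,195
```

```text
mouth c [[543.8 -89.4  85. ]]
bore l,r,t,b [[540.4 -99.8  85. ]
 [545.5 -78.2  85. ]
 [532.1 -86.   85. ]
 [555.5 -93.1  85. ]]
rim l,t,b [[ 540.1 -106.7   85. ]
 [ 527.4  -84.7   85. ]
 [ 561.8  -94.3   85. ]]
flange c [[529.5 -24.1 148.8]] l,r,t,b [[524.  -42.6 148.8]
 [533.   -5.2 148.8]
 [511.9 -20.  148.8]
 [548.  -28.7 148.8]]
pos [528.  -24.2 194.6] yaw 1.336 F [ 0.    0.34 -1.98] w 37.6 gf 30.0 t 12.93 tilt [-0.0004  0.0003]
[-0.1061, -0.2001, -0.0015] [0.0, 0.0, 0.0]
```

{"fn": "step_arm", "kwargs": {"deltas": [[[-0.02, -0.04, 0], [0, 0, 0], -1], [[-0.05, -0.1, 0], [0, 0, 0], -1], [[-0.08, -0.16, 0], [0, 0, 0], -1], [[-0.095, -0.19, 0.0], [0, 0, 0], -1], [[-0.0985, -0.2005, 0.02], [0, 0, 0], -1], [[-0.0985, -0.2005, 0.05], [0, 0, 0], -1], [[-0.0985, -0.2005, 0.08], [0, 0, 0], -1], [[-0.0985, -0.2005, 0.11], [0, 0, 0], -1], [[-0.0985, -0.2005, 0.12], [0, 0, 0], -1], [[-0.0985, -0.2005, 0.12], [0, 0, 0], -1], [[-0.0985, -0.2005, 0.12], [0, 0, 0], -1]]}}

```text
t: 13.85
ee_pos: [542.6, -90.0, 158.4]
orientation: [-0.368, -3.119, -0.0]
ft_force: [0.3, -0.1, -1.0]
width: 37.7
grasp_force: 30.0
```

```bash
python3 d.py 542.8,-89.8,155; python3 - <<'E'
from h import *
I={n:get_image(n) for n in("wrist","side","scene")}
x,y,z=get_obs()["ee_pos"]
out=[]
for n,(W,H) in {"wrist":(160,120),"side":(100,75),"scene":(100,75)}.items():
    P=proj(I[n],[[x,y,z-51],[544.3,-89.6,85]]);X,Y=(P[0]-[W/2,H/2]).astype(int)
    print(n,((P-[X,Y])*400/W).round().tolist())
    out.append(cv2.resize(I[n]["pixels"][Y:Y+H,X:X+W,::-1],(400,300),interpolation=cv2.INTER_CUBIC))
out.append(out[0]*0)
cv2.imwrite("pics/w7.png",np.vstack([np.hstack(out[:2]),np.hstack(out[2:])]))
E
```

```text
pos [542.6 -90.  158.4] yaw 1.336 F [ 0.33 -0.15 -1.02] w 37.7 gf 30.0 t 13.85 tilt [-0.0009  0.0002]
[-0.0005, 0.0007, 0.0112] [0.0, 0.0, 0.0]
wrist [[201.0, 152.0], [204.0, 128.0]]
side [[203.0, 153.0], [204.0, 182.0]]
scene [[203.0, 152.0], [202.0, 184.0]]
```

View pics/w7.png

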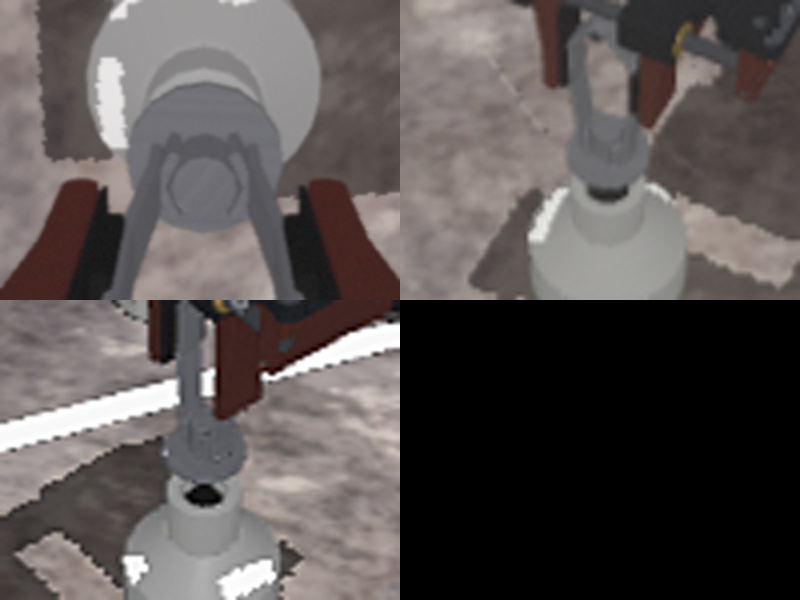

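The three views show the flange centred over the neck to under 1 mm: wrist 204 against 204, side 207.5 against 209, scene 206 against 204.5. Now I'll lower it slowly, watching the force.

{"fn": "step_arm", "kwargs": {"deltas": [[[0, 0.001, 0.004], [0, 0, 0], -1], [[0, 0.001, 0.009], [0, 0, 0], -1], [[0, 0.001, 0.014], [0, 0, 0], -1], [[0, 0.001, 0.019], [0, 0, 0], -1], [[0, 0.001, 0.024], [0, 0, 0], -1], [[0, 0.001, 0.026], [0, 0, 0], -1], [[0, 0.001, 0.026], [0, 0, 0], -1]]}}

```text
t: 14.58
ee_pos: [542.7, -90.2, 150.7]
orientation: [-0.37, -3.119, -0.0]
ft_force: [-0.5, 0.2, -1.4]
width: 37.5
grasp_force: 30.0
```

{"fn": "step_arm", "kwargs": {"deltas": [[[0, 0, 0.003], [0, 0, 0], -1], [[0, 0, 0.006], [0, 0, 0], -1], [[0, 0, 0.01], [0, 0, 0], -1], [[0, 0, 0.013], [0, 0, 0], -1], [[0, 0, 0.013], [0, 0, 0], -1], [[0, 0, 0.013], [0, 0, 0], -1]]}}

```text
t: 15.08
ee_pos: [542.9, -90.1, 147.0]
orientation: [-0.369, -3.12, 0.0]
ft_force: [-0.1, 0.3, -1.1]
width: 37.8
grasp_force: 30.0
```

{"fn": "step_arm", "kwargs": {"deltas": [[[0, 0, 0.003], [0, 0, 0], -1], [[0, 0, 0.006], [0, 0, 0], -1], [[0, 0, 0.009], [0, 0, 0], -1], [[0, 0, 0.009], [0, 0, 0], -1]]}}

```text
t: 15.42
ee_pos: [542.8, -90.1, 144.1]
orientation: [-0.369, -3.119, -0.0]
ft_force: [-0.6, -0.5, -2.0]
width: 37.9
grasp_force: 30.0
```

{"fn": "step_arm", "kwargs": {"deltas": [[[0, 0, 0.003], [0, 0, 0], -1], [[0, 0, 0.006], [0, 0, 0], -1], [[0, 0, 0.008], [0, 0, 0], -1], [[0, 0, 0.008], [0, 0, 0], -1]]}}

```text
t: 15.75
ee_pos: [543.1, -90.2, 142.2]
orientation: [0.369, 3.119, -0.0]
ft_force: [-0.6, 0.6, 2.4]
width: 37.9
grasp_force: 30.0
```

{"fn": "step_arm", "kwargs": {"deltas": [[[0, 0, 0.002], [0, 0, 0], -1], [[0, 0, 0.004], [0, 0, 0], -1], [[0, 0, 0.006], [0, 0, 0], -1], [[0, 0, 0.008], [0, 0, 0], -1], [[0, 0, 0.01], [0, 0, 0], -1], [[0, 0, 0.01], [0, 0, 0], -1]]}}

```text
t: 16.25
ee_pos: [543.0, -90.2, 138.9]
orientation: [0.369, 3.12, -0.0]
ft_force: [-0.3, 0.6, 4.0]
width: 37.6
grasp_force: 30.0
```

{"fn": "step_arm", "kwargs": {"deltas": [[[0, 0, 0.002], [0, 0, 0], -1], [[0, 0, 0.004], [0, 0, 0], -1], [[0, 0, 0.006], [0, 0, 0], -1], [[0, 0, 0.007], [0, 0, 0], -1], [[0, 0, 0.007], [0, 0, 0], -1]]}}

```text
t: 16.67
ee_pos: [543.0, -90.2, 136.9]
orientation: [0.37, 3.12, -0.0]
ft_force: [-0.3, -0.6, 4.7]
width: 38.0
grasp_force: 30.0
```

{"fn": "step_arm", "kwargs": {"deltas": [[[0, 0, 0.001], [0, 0, 0], -1], [[0, 0, 0.002], [0, 0, 0], -1], [[0, 0, 0.003], [0, 0, 0], -1], [[0, 0, 0.003], [0, 0, 0], -1]]}}

```text
t: 17.0
ee_pos: [543.0, -90.2, 136.0]
orientation: [0.369, 3.12, 0.0]
ft_force: [-0.8, 0.4, 5.4]
width: 37.9
grasp_force: 30.0
```

{"fn": "step_arm", "kwargs": {"deltas": [[[0, 0, 0.001], [0, 0, 0], -1], [[0, 0, 0.002], [0, 0, 0], -1], [[0, 0, 0.002], [0, 0, 0], -1]]}}

```text
t: 17.25
ee_pos: [542.8, -90.1, 135.4]
orientation: [-0.369, -3.119, -0.0]
ft_force: [-0.6, -0.9, 5.2]
width: 37.5
grasp_force: 30.0
```

{"fn": "step_arm", "kwargs": {"deltas": [[[0, 0, 0.001], [0, 0, 0], -1], [[0, 0, 0.002], [0, 0, 0], -1], [[0, 0, 0.002], [0, 0, 0], -1]]}}

```text
t: 17.5
ee_pos: [542.7, -90.1, 135.1]
orientation: [-0.37, -3.119, -0.0]
ft_force: [-2.5, 0.0, 7.7]
width: 38.1
grasp_force: 30.0
```

{"fn": "step_arm", "kwargs": {"deltas": [[[0, 0, 0.001], [0, 0, 0], -1], [[0, 0, 0.001], [0, 0, 0], -1], [[0, 0, 0.001], [0, 0, 0], -1]]}}

```text
t: 17.75
ee_pos: [542.8, -90.1, 135.0]
orientation: [-0.369, -3.12, 0.0]
ft_force: [-2.8, 1.0, 10.3]
width: 37.9
grasp_force: 30.0
```

{"fn": "step_arm", "kwargs": {"deltas": [[[0, 0, 0.001], [0, 0, 0], -1], [[0, 0, 0.001], [0, 0, 0], -1], [[0, 0, 0.001], [0, 0, 0], -1]]}}

```text
t: 18.0
ee_pos: [542.8, -90.2, 134.9]
orientation: [-0.37, -3.12, 0.0]
ft_force: [-3.7, -0.1, 11.7]
width: 37.3
grasp_force: 30.0
```

{"fn": "step_arm", "kwargs": {"deltas": [[[0, 0, 0.001], [0, 0, 0], -1], [[0, 0, 0.001], [0, 0, 0], -1], [[0, 0, 0.002], [0, 0, 0], -1], [[0, 0, 0.002], [0, 0, 0], -1], [[0, 0, 0.002], [0, 0, 0], -1]]}}

```text
t: 18.42
ee_pos: [542.9, -90.1, 134.8]
orientation: [0.37, 3.12, 0.0]
ft_force: [-5.4, 0.5, 17.0]
width: 37.6
grasp_force: 30.0
```

{"fn": "step_arm", "kwargs": {"deltas": [[[0, 0, 0], [0, 0, 0], -1], [[0, 0, 0], [0, 0, 0], -1], [[0, 0, 0], [0, 0, 0], -1]]}}

```text
t: 18.67
ee_pos: [542.9, -90.1, 134.8]
orientation: [0.369, 3.12, -0.0]
ft_force: [-5.0, 0.3, 16.7]
width: 37.6
grasp_force: 30.0
```

{"fn": "step_arm", "kwargs": {"deltas": [[[0, 0, 0], [0, 0, 0], -1], [[0, 0, 0], [0, 0, 0], -1], [[0, 0, 0], [0, 0, 0], -1], [[0, 0, 0], [0, 0, 0], -1], [[0, 0, 0], [0, 0, 0], -1], [[0, 0, 0], [0, 0, 0], -1], [[0, 0, 0], [0, 0, 0], -1], [[0, 0, 0], [0, 0, 0], -1], [[0, 0, 0], [0, 0, 0], -1], [[0, 0, 0], [0, 0, 0], -1], [[0, 0, 0], [0, 0, 0], -1], [[0, 0, 0], [0, 0, 0], -1], [[0, 0, 0], [0, 0, 0], -1]]}}

```text
t: 19.75
ee_pos: [542.9, -90.1, 134.8]
orientation: [0.369, 3.12, 0.0]
ft_force: [-4.5, 2.2, 16.5]
width: 37.8
grasp_force: 30.0
```

```bash
python3 - <<'E'
from h import *
o=get_obs();print(o["ee_pos"],o["ft_force"],o["moment"],o["t"])
# flange vs neck in the side/scene views: gray (steel) row extents against predicted flange ellipse
np.set_printoptions(precision=1,suppress=True)
for n in("side","scene"):
    I=get_image(n);cv2.imwrite(f"pics/press_{n}.png",I["pixels"][:,:,::-1])
    a=np.linspace(0,2*np.pi,73);c=np.array([544.3,-89.8])
    E=lambda z,r:proj(I,np.c_[c[0]+r*np.cos(a),c[1]+r*np.sin(a),0*a+z])
    e=E(85,20);g=cv2.cvtColor(I["pixels"],cv2.COLOR_RGB2GRAY).astype(int)
    u0,v0=e.min(0);u1,v1=e.max(0);print(n,"pred flange underside u",u0,u1,"v",v0,v1)
    uc=int(round((u0+u1)/2));print("col",uc,list(zip(range(int(v1)-12,int(v1)+10),g[int(v1)-12:int(v1)+10,uc])))
    for v in (int(v1)-6,int(v1)-8,): print("row",v,int(u0)-4,g[v,int(u0)-4:int(u1)+6])
E
```

```text
[542.90133171 -90.13784246 134.79755185] [-4.46271479  2.23411915 16.54419345] [0.18486053 0.99862978 0.00855502] 19.75
side pred flange underside u 264.4363393688179 285.2461874989351 v 216.84228398011115 234.30366707069308
col 275 [(222, np.int64(102)), (223, np.int64(98)), (224, np.int64(101)), (225, np.int64(99)), (226, np.int64(101)), (227, np.int64(108)), (228, np.int64(109)), (229, np.int64(108)), (230, np.int64(109)), (231, np.int64(109)), (232, np.int64(107)), (233, np.int64(112)), (234, np.int64(136)), (235, np.int64(144)), (236, np.int64(143)), (237, np.int64(145)), (238, np.int64(144)), (239, np.int64(145)), (240, np.int64(145)), (241, np.int64(151)), (242, np.int64(159)), (243, np.int64(160))]
row 228 260 [135 208 207 217 187 144 115 107 108 110 110 110 108 110 109 109 107 105
 106 107 109 110 110 112 108 118 131 162 168 201 186]
row 226 260 [130 133 129 124 131 124 113 110 111 110 109 108 108 104 103 101  96 101
  98 100  98 103 108 111 109 107 169 200 158  96  80]
scene pred flange underside u 274.374375726358 294.87124853701164 v 218.55187346173625 233.5511440045012
col 285 [(221, np.int64(103)), (222, np.int64(82)), (223, np.int64(107)), (224, np.int64(94)), (225, np.int64(96)), (226, np.int64(83)), (227, np.int64(84)), (228, np.int64(89)), (229, np.int64(97)), (230, np.int64(97)), (231, np.int64(99)), (232, np.int64(100)), (233, np.int64(91)), (234, np.int64(134)), (235, np.int64(150)), (236, np.int64(147)), (237, np.int64(148)), (238, np.int64(147)), (239, np.int64(148)), (240, np.int64(146)), (241, np.int64(147)), (242, np.int64(145))]
row 227 270 [ 76  73  70  67  73  96 103  99  99  97  98 100  97  88  95  84  97  90
  91  83  64  98  99  94 100 132 151 154 157 159]
row 225 270 [ 67  68  65  64  71 100 100  97  98 100  97  89  88  90 101  96  97  93
  94  92  93 101  96  95 106 145 154 155 173 191]
```

The flange's lower edge is at side v≈233.7 (predicted 234.3) and scene v≈233.5 (predicted 233.6), so the stopper sits on the rim. It has been pressed with about 18 N for over 1.5 s. I'll take the load off, then open the tongs.

{"fn": "step_arm", "kwargs": {"deltas": [[[0, 0, -0.001], [0, 0, 0], -1], [[0, 0, -0.002], [0, 0, 0], -1], [[0, 0, -0.003], [0, 0, 0], -1], [[0, 0, -0.004], [0, 0, 0], -1], [[0, 0, -0.004], [0, 0, 0], -1], [[0, 0, -0.004], [0, 0, 0], -1]]}}

```text
t: 20.35
ee_pos: [542.8, -90.1, 134.9]
orientation: [-0.369, -3.119, -0.0]
ft_force: [-0.8, 0.5, 7.1]
width: 37.5
grasp_force: 30.0
```

{"fn": "step_arm", "kwargs": {"deltas": [[[0, 0, -0.001], [0, 0, 0], -1], [[0, 0, -0.002], [0, 0, 0], -1], [[0, 0, -0.002], [0, 0, 0], -1]]}}

```text
t: 20.6
ee_pos: [542.7, -90.1, 135.0]
orientation: [-0.369, -3.119, -0.0]
ft_force: [-0.5, 0.5, 0.1]
width: 37.8
grasp_force: 30.0
```

{"fn": "step_arm", "kwargs": {"deltas": [[[0, 0, 0], [0, 0, 0], -0.14], [[0, 0, 0], [0, 0, 0], -0.1], [[0, 0, 0], [0, 0, 0], -0.07], [[0, 0, 0], [0, 0, 0], -0.06], [[0, 0, 0], [0, 0, 0], -0.06], [[0, 0, 0], [0, 0, 0], -0.06], [[0, 0, 0], [0, 0, 0], -0.06], [[0, 0, 0], [0, 0, 0], -0.06]]}}

```text
t: 21.27
ee_pos: [542.9, -90.2, 135.4]
orientation: [0.37, 3.12, 0.0]
ft_force: [0.4, 0.9, 0.5]
width: 41.1
grasp_force: 3.9
```

{"fn": "step_arm", "kwargs": {"deltas": [[[0, 0, -0.005], [0, 0, 0], -0.06], [[0, 0, -0.015], [0, 0, 0], -0.06], [[0, 0, -0.025], [0, 0, 0], -0.06], [[0, 0, -0.035], [0, 0, 0], -0.06], [[0, 0, -0.05], [0, 0, 0], -0.06], [[0, 0, -0.07], [0, 0, 0], -0.06], [[0, 0, -0.1], [0, 0, 0], -0.06], [[0, 0, -0.14], [0, 0, 0], -0.06], [[0, 0, -0.18], [0, 0, 0], -0.06], [[0, 0, -0.2], [0, 0, 0], -0.06], [[0, 0, -0.2], [0, 0, 0], -0.06], [[0, 0, -0.2], [0, 0, 0], -0.06]]}}

```text
t: 22.27
ee_pos: [543.2, -90.2, 196.1]
orientation: [0.369, 3.118, -0.0]
ft_force: [0.3, 0.3, -1.9]
width: 41.6
grasp_force: 4.7
```

```bash
python3 - <<'E'
from h import *
np.set_printoptions(precision=1,suppress=True)
c=np.array([544.3,-89.8]);a=np.linspace(0,2*np.pi,73)
for n in("side","scene"):
    I=get_image(n);cv2.imwrite(f"pics/rel_{n}.png",I["pixels"][:,:,::-1])
    g=cv2.cvtColor(I["pixels"],cv2.COLOR_RGB2GRAY).astype(int)
    e=proj(I,np.c_[c[0]+20*np.cos(a),c[1]+20*np.sin(a),0*a+85]);u0,v0=e.min(0);u1,v1=e.max(0);uc=int(round((u0+u1)/2))
    b=int(v1)-6;print(n,u0,u1,v1,"col from",b,g[b:b+14,uc]);v=int(v1)-8;print("row",v,int(u0)-4,g[v,int(u0)-4:int(u1)+6])
# stand block top again, from wrist picture taken with the empty stand in view? just the scene: foot corners as before
E
python3 d.py 495,-185,188 456.6,-284,188,1.336
```

```text
side 264.4363393688179 285.2461874989351 234.30366707069308 col from 228 [111 112 112 110 112 115 138 146 146 146 146 146 146 153]
row 226 260 [133 135 131 126 133 133 117 112 114 112 111 111 109 107 103 101 105 104
  98 109 113 113 112 112 112 110 116 126 133  98  82]
scene 274.374375726358 294.87124853701164 233.5511440045012 col from 227 [100  97  96  98  98 100  90 134 151 149 147 147 147 147]
row 225 270 [ 67  67  66  62  72  99 100  98  98 100  99  91  92  95  94  96  95  89
  83  98  99  96  98  95 103 138 155 155 173 191]
pos [542.5 -90.1 195.1] yaw 1.335 F [-0.58 -0.26 -0.56] w 40.6 gf 4.7 t 22.37 tilt [-0.0006  0.0001]
[0.0802, -0.3446, 0.0236] [0.0, 0.0, 0.0]
[0.1276, -0.6954, 0.0236] [-0.0, -0.0004, -0.0006]
```

The stopper's edges did not move on release, so it is still home. I'm carrying the tongs back over the stand.

{"fn": "step_arm", "kwargs": {"deltas": [[[0.007, -0.04, 0], [0, 0, 0], -0.06], [[0.02, -0.12, 0], [0, 0, 0], -0.06], [[0.035, -0.2, 0], [0, 0, 0], -0.06], [[0.053, -0.3, 0], [0, 0, 0], -0.06], [[0.07, -0.4, 0], [0, 0, 0], -0.06], [[0.088, -0.5, 0], [0, 0, 0], -0.06], [[0.105, -0.6, 0], [0, 0, 0], -0.06], [[0.116, -0.66, 0], [0, 0, 0], -0.06], [[0.122, -0.69, 0], [0, 0, 0], -0.06], [[0.123, -0.699, 0], [0, 0, 0], -0.06], [[0.123, -0.699, 0], [0, 0, 0], -0.06], [[0.123, -0.699, 0], [0, 0, 0], -0.06]]}}

```text
t: 23.37
ee_pos: [458.1, -284.8, 195.2]
orientation: [-0.369, -3.119, -0.001]
ft_force: [0.4, -0.5, -0.1]
width: 41.7
grasp_force: 4.7
```

```bash
python3 - <<'E'
from h import *
np.set_printoptions(precision=1,suppress=True)
w=get_image("wrist");cv2.imwrite("pics/st.png",w["pixels"][:,:,::-1])
h=cv2.cvtColor(w["pixels"],cv2.COLOR_RGB2HSV)
m=((h[...,0]<18)&(h[...,1]>110)&(h[...,2]>50)).astype(np.uint8);m[235:]=0
k,l,st,ce=cv2.connectedComponentsWithStats(m)
for i in range(1,k):
    if st[i][4]>300:
        print(st[i],ce[i]); ys,xs=np.nonzero(l==i)
        for v in range(st[i][1],st[i][1]+st[i][3],6): r=xs[ys==v]; print(v,r.min(),r.max(),len(r))
x,y,z=get_obs()["ee_pos"];print(x,y,z)
# predicted outlines for stand centre (456.6,-284): block top, foot, well
yv=np.array([.2327,.9725]);xv=np.array([.9725,-.2327])
for zz,a,b in((40,23,34),(40,14,25),(0,30,41)):
    print(zz,a,b,proj(w,[[*(np.array([456.6,-284])+s*a*xv+t*b*yv),zz] for s,t in((-1,-1),(-1,1),(1,1),(1,-1))]).round(1).tolist())
E
python3 d.py 457.6,-285.3,100,1.336
```

```text
[ 247  163   80   61 4618] [286.6 192.7]
163 253 254 2
169 247 326 80
175 248 326 79
181 248 326 79
187 248 326 79
193 248 325 78
199 248 325 78
205 248 325 78
211 248 325 78
217 248 325 78
223 316 316 1
458.285269286267 -284.6026339507609 195.2187232585175
40 23 34 [[249.8, 169.9], [324.3, 169.9], [322.9, 218.2], [251.2, 218.2]]
40 14 25 [[259.9, 179.6], [314.3, 179.6], [313.6, 209.1], [260.5, 209.1]]
0 30 41 [[246.7, 157.2], [327.2, 157.2], [325.5, 213.9], [248.4, 213.9]]
pos [ 458.3 -284.6  195.2] yaw 1.336 F [-0.1   0.03 -0.89] w 41.8 gf 4.7 t 23.42 tilt [-0.0002  0.0004]
[0.0016, -0.0029, 0.3174] [0.0002, -0.0002, -0.0001]
```

{"fn": "step_arm", "kwargs": {"deltas": [[[0, 0, 0.03], [0, 0, 0], -0.06], [[0, 0, 0.09], [0, 0, 0], -0.06], [[0, 0, 0.16], [0, 0, 0], -0.06], [[0, 0, 0.22], [0, 0, 0], -0.06], [[0, 0, 0.27], [0, 0, 0], -0.06], [[0, 0, 0.3], [0, 0, 0], -0.06], [[0, 0, 0.317], [0, 0, 0], -0.06], [[0, 0, 0.317], [0, 0, 0], -0.06], [[0, 0, 0.317], [0, 0, 0], -0.06]]}}

```text
t: 24.17
ee_pos: [458.4, -285.3, 100.4]
orientation: [0.369, 3.12, -0.0]
ft_force: [0.5, -0.1, -0.8]
width: 41.4
grasp_force: 4.7
```

```bash
python3 - <<'E'
from h import *
np.set_printoptions(precision=1,suppress=True,linewidth=200)
w=get_image("wrist");cv2.imwrite("pics/st2.png",w["pixels"][:,:,::-1])
h=cv2.cvtColor(w["pixels"],cv2.COLOR_RGB2HSV)
m=((h[...,0]<18)&(h[...,1]>110)&(h[...,2]>40)).astype(int)
x,y,z=get_obs()["ee_pos"];print(x,y,z)
yv=np.array([.2327,.9725]);xv=np.array([.9725,-.2327])
for zz,a,b in((40,23,34),(40,14,25),(z-47,8.5,17),(z-31,8.5,17)):
    print(zz,a,b,proj(w,[[*(np.array([458.3,-284.6])+s*a*xv+t*b*yv),zz] for s,t in((-1,-1),(-1,1),(1,1),(1,-1))]).round(1).tolist())
for v in range(140,262,5):
    print(v,"".join("#" if m[v,u] else("o" if h[v,u,1]<40 and h[v,u,2]>60 else ".") for u in range(225,350,2)))
E
```

```text
458.6274824530217 -285.59336464628285 100.89202768839215
40 23 34 [[235.6, 193.8], [339.9, 193.9], [337.1, 259.3], [238.2, 259.2]]
40 14 25 [[249.7, 207.2], [325.7, 207.2], [324.4, 247.0], [250.9, 247.0]]
53.89202768839215 8.5 17 [[260.5, 221.4], [315.0, 221.4], [314.4, 246.9], [261.1, 246.9]]
69.89202768839215 8.5 17 [[258.5, 229.5], [317.2, 229.5], [316.5, 256.7], [259.2, 256.7]]
140 ooooooooooooooooooooooooooooooooooooooooooooooooooooooooooooooo
145 ooooooooooooooooooooooooooooooooooooooooooooooooooooooooooooooo
150 ooooooooooooooooooooooooooooooooooooooooooooooooooooooooooooooo
155 ooooooooooooooooooooooooooooooooooooooooooooooooooooooooooooooo
160 ooooooooooooooooooooooooooooooooooooooooooooooooooooooooooooooo
165 ooooooooooooooooooooooooooooooooooooooooooooooooooooooooooooooo
170 ooooooooooooooooooooooooooooooooooooooooooooooooooooooooooooooo
175 ooooooooooooooooooooooooooooooooooooooooooooooooooooooooooooooo
180 oooo.#####################################################.oooo
185 oooo.######################################################oooo
190 oooo.##########################
[... 284 characters left out ...]
###############.oooo
215 ooooo#####################################################.oooo
220 ooooo#####################################################ooooo
225 ooooo#################..################.#################ooooo
230 ooooo#############oo.ooo.##############ooo...#############ooooo
235 ooooo.###########.oooooo.##############ooooooo############ooooo
240 ooooo.###########oooooo.################oooooo###########.ooooo
245 o..#############ooooooo.################ooooooo#############.oo
250 .#######...####ooooooooo.##############ooooooooo####..########.
255 ########..####oooooooooo.##############oooooooooo###...########
260 #######.......oooooo##oo###############.o.#oooooo.......#######
```

{"fn": "step_arm", "kwargs": {"deltas": [[[0, 0, 0.01], [0, 0, 0], -0.06], [[0, 0, 0.025], [0, 0, 0], -0.06], [[0, 0, 0.035], [0, 0, 0], -0.06], [[0, 0, 0.042], [0, 0, 0], -0.06], [[0, 0, 0.048], [0, 0, 0], -0.06], [[0, 0, 0.05], [0, 0, 0], -0.06], [[0, 0, 0.05], [0, 0, 0], -0.06]]}}

```text
t: 24.8
ee_pos: [457.9, -285.4, 85.1]
orientation: [-0.37, -3.119, -0.0]
ft_force: [-0.1, -0.3, -1.4]
width: 41.4
grasp_force: 4.7
```

{"fn": "step_arm", "kwargs": {"deltas": [[[0, 0, 0.005], [0, 0, 0], -0.06], [[0, 0, 0.01], [0, 0, 0], -0.06], [[0, 0, 0.01], [0, 0, 0], -0.06]]}}

```text
t: 25.05
ee_pos: [457.9, -285.4, 82.0]
orientation: [-0.369, -3.12, -0.0]
ft_force: [-0.4, 0.0, -0.9]
width: 41.2
grasp_force: 4.7
```

{"fn": "step_arm", "kwargs": {"deltas": [[[0, 0, 0.01], [0, 0, 0], -0.06], [[0, 0, 0.02], [0, 0, 0], -0.06], [[0, 0, 0.03], [0, 0, 0], -0.06], [[0, 0, 0.035], [0, 0, 0], -0.06], [[0, 0, 0.035], [0, 0, 0], -0.06]]}}

```text
t: 25.47
ee_pos: [457.7, -285.3, 71.2]
orientation: [-0.369, -3.119, -0.001]
ft_force: [-0.7, -0.0, -1.5]
width: 41.6
grasp_force: 4.7
```

{"fn": "step_arm", "kwargs": {"deltas": [[[0, 0, 0.01], [0, 0, 0], -0.06], [[0, 0, 0.02], [0, 0, 0], -0.06], [[0, 0, 0.03], [0, 0, 0], -0.06], [[0, 0, 0.035], [0, 0, 0], -0.06], [[0, 0, 0.035], [0, 0, 0], -0.06]]}}

```text
t: 25.88
ee_pos: [457.8, -285.3, 60.8]
orientation: [-0.37, -3.119, -0.001]
ft_force: [-0.2, 0.7, -1.7]
width: 41.6
grasp_force: 4.7
```

{"fn": "step_arm", "kwargs": {"deltas": [[[0, 0, 0.003], [0, 0, 0], -0.06], [[0, 0, 0.006], [0, 0, 0], -0.06], [[0, 0, 0.009], [0, 0, 0], -0.06], [[0, 0, 0.009], [0, 0, 0], -0.06]]}}

```text
t: 26.22
ee_pos: [458.0, -285.4, 58.5]
orientation: [-0.37, -3.12, -0.0]
ft_force: [-0.8, 0.8, -0.8]
width: 41.3
grasp_force: 4.7
```

{"fn": "step_arm", "kwargs": {"deltas": [[[0, 0, 0.003], [0, 0, 0], -0.06], [[0, 0, 0.005], [0, 0, 0], -0.06], [[0, 0, 0.005], [0, 0, 0], -0.06]]}}

```text
t: 26.47
ee_pos: [458.0, -285.4, 57.0]
orientation: [-0.369, -3.12, -0.0]
ft_force: [-0.4, -0.1, -0.9]
width: 41.5
grasp_force: 4.7
```

{"fn": "step_arm", "kwargs": {"deltas": [[[0, 0, 0.003], [0, 0, 0], -0.06], [[0, 0, 0.003], [0, 0, 0], -0.06]]}}

```text
t: 26.63
ee_pos: [458.0, -285.5, 56.1]
orientation: [-0.37, -3.12, -0.0]
ft_force: [-0.4, 0.4, -1.3]
width: 41.3
grasp_force: 4.7
```

{"fn": "step_arm", "kwargs": {"deltas": [[[0, 0, 0.003], [0, 0, 0], -0.06], [[0, 0, 0.003], [0, 0, 0], -0.06]]}}

```text
t: 26.8
ee_pos: [458.2, -285.5, 55.4]
orientation: [0.369, 3.12, -0.0]
ft_force: [0.6, -0.0, 0.8]
width: 41.4
grasp_force: 4.5
```

{"fn": "step_arm", "kwargs": {"deltas": [[[0, 0, 0.003], [0, 0, 0], -0.06], [[0, 0, 0.003], [0, 0, 0], -0.06]]}}

```text
t: 26.97
ee_pos: [458.4, -285.6, 54.8]
orientation: [0.37, 3.119, -0.0]
ft_force: [0.3, 0.1, 4.4]
width: 41.6
grasp_force: 4.4
```

The tips have reached the well floor, so I'm opening gently and backing off.

{"fn": "step_arm", "kwargs": {"deltas": [[[0, 0, -0.003], [0, 0, 0], -0.03], [[0, 0, -0.003], [0, 0, 0], 0.0], [[0, 0, -0.003], [0, 0, 0], 0.05], [[0, 0, -0.003], [0, 0, 0], 0.1], [[0, 0, -0.003], [0, 0, 0], 0.3], [[0, 0, -0.003], [0, 0, 0], 1], [[0, 0, -0.003], [0, 0, 0], 1], [[0, 0, -0.003], [0, 0, 0], 1], [[0, 0, -0.003], [0, 0, 0], 1], [[0, 0, -0.003], [0, 0, 0], 1], [[0, 0, -0.003], [0, 0, 0], 1]]}}

```text
t: 27.88
ee_pos: [458.0, -285.4, 55.3]
orientation: [-0.369, -3.12, 0.0]
ft_force: [0.1, 0.1, 0.3]
width: 87.0
grasp_force: 0.0
```

{"fn": "step_arm", "kwargs": {"deltas": [[[0, 0, -0.02], [0, 0, 0], 1], [[0, 0, -0.06], [0, 0, 0], 1], [[0, 0, -0.12], [0, 0, 0], 1], [[0, 0, -0.2], [0, 0, 0], 1], [[0, 0, -0.3], [0, 0, 0], 1], [[0, 0, -0.4], [0, 0, 0], 1], [[0, 0, -0.48], [0, 0, 0], 1], [[0, 0, -0.5], [0, 0, 0], 1], [[0, 0, -0.5], [0, 0, 0], 1], [[0, 0, -0.5], [0, 0, 0], 1]]}}

```text
t: 28.72
ee_pos: [457.8, -285.3, 205.3]
orientation: [0.369, 3.119, -0.0]
ft_force: [0.1, -0.4, -0.4]
width: 87.2
grasp_force: 0.0
```

```bash
python3 - <<'E'
from h import *
np.set_printoptions(precision=1,suppress=True,linewidth=200)
import pickle
I0=pickle.load(open("i1.pkl","rb"))
o=get_obs();print(o["ee_pos"],o["width"],o["ft_force"])
w=get_image("wrist")
h=cv2.cvtColor(w["pixels"],cv2.COLOR_RGB2HSV)
for v in range(160,250,4):
    print(v,"".join("#" if h[v,u,0]<18 and h[v,u,1]>110 else("o" if h[v,u,1]<70 and h[v,u,2]>60 else ".") for u in range(225,350,2)))
print(proj(w,[[458,-285,115],[458,-285,40]]))
for n in("scene","side"):
    a=I0[n]["pixels"].astype(int);b=get_image(n)["pixels"].astype(int);cv2.imwrite(f"pics/end_{n}.png",b[:,:,::-1].astype(np.uint8))
    m=(np.abs(a-b).max(2)>40).astype(np.uint8);k,l,st,c=cv2.connectedComponentsWithStats(m)
    print(n,[st[i].tolist() for i in range(1,k) if st[i][4]>25])
E
```

```text
[ 457.8 -285.3  205.3] 87.18223874551857 [ 0.1 -0.4 -0.4]
160 ooooooooooooooooooooooooooooooooooooooooooooooooooooooooooooooo
164 oooooooooooo#######################################.ooooooooooo
168 oooooooooooo#######################################.ooooooooooo
172 oooooooooooo#######################################.ooooooooooo
176 oooooooooooo#######################################oooooooooooo
180 oooooooooooo#######################################oooooooooooo
184 oooooooooooo#########oooo.############oooo#########ooooooooooo.
188 oooooooooooo.########oooo#############oooo#########oooooooooo.o
192 oooooooooooo#######..ooo###############ooo..#######oooooooooooo
196 oooooooooooo#######..oooo#############oooo...######oooooooooooo
200 oooooooooooo.######..oo.o.############oooo...######oooooooooooo
204 oooooooooooo.######.oooooo.#.oo.ooo##oooooo..#####.oooooooooooo
208 oooooooooooo.######..oooooooooooooooooooooo.######.oooooooooooo
212 oooooooooooo.######..oooooooooooooooooooooo.######.oooooooooooo
216 ooooooooooooo######..oooooooooooooooooooooo.######.oooooooooooo
220 oooooooooooooooo..
[... 934 characters left out ...]
 96, 25, 172], [316, 280, 20, 5, 44], [167, 303, 50, 11, 80], [276, 302, 17, 4, 30], [309, 342, 27, 9, 67], [347, 346, 32, 23, 114], [254, 352, 39, 11, 89], [174, 354, 79, 25, 148], [90, 365, 16, 37, 80]]
side [[158, 0, 8, 15, 42], [169, 0, 33, 25, 249], [153, 28, 14, 17, 89], [160, 31, 14, 18, 90], [146, 36, 50, 20, 226], [151, 53, 41, 15, 251], [189, 60, 7, 10, 39], [208, 81, 25, 60, 272], [139, 83, 33, 16, 79], [191, 85, 16, 5, 39], [194, 90, 16, 6, 33], [191, 96, 14, 5, 35], [161, 106, 11, 25, 71], [182, 106, 15, 6, 35], [200, 125, 8, 23, 54], [222, 181, 15, 10, 28], [168, 189, 10, 14, 30], [218, 191, 70, 50, 147], [266, 215, 20, 19, 211], [275, 233, 13, 11, 27], [393, 250, 21, 18, 234]]
```

```bash
python3 -c "
from workcell import *
print(close_job())"
```

```text
the job is handed in; nothing more can be done
None
```

The job is handed in, though the judge's verdict was not shown: the round-knob stopper is home in the bottle after more than 1.5 s pressed at about 18 N, the tongs stand upright in their stand, and the other stopper, bottle and everything else show no sign of having moved.

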